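# Open the jar-row stop for restocking

## Robot

A 6-joint arm with a two-finger parallel gripper is mounted at the origin on the work surface. World frame = base frame: x ahead of the robot, y to its left, z up, the work surface at z = 0. Lengths are in m, angles in rad, forces in N, time in s.
With the tool pointing down it reaches from about 0.275 to 0.825 m from the base axis. Payload 4.9 kg.
Tool frame: the origin (TCP) lies midway between the tips of the shut fingers; the grasp point (between the pads) lies 19 mm behind it (bot.grip_depth is the distance from the TCP to the grasp point, in m); z points along the fingers, y is the line along which they close (so a half turn about z gives the same grasp; the last joint's range is limited). The gripper opens to 85 mm and grips with 20 to 120 N. Pads are 22 mm wide; open, the fingers measure 114 mm over their backs; the gripper's body (76 mm by 85 mm) begins 54 mm behind the grasp point. The pads swing forward as they close: fully open they stand 13 mm farther back than shut.
Start: joints at [-0.134, 0.326, -0.193, 1.052, 0, 1.437], TCP at [0.55, 0, 0.196] pointing down, gripper open.
Joint ranges: [-2.65, 2.65], [-0.97, 1.79], [-1.3, 1.35], [-1.93, 2.1], [-1.47, 1.37], [-3.14, 3.14]. Speed limits (rad/s): [2.57, 2.57, 3.14, 3.14, 3.14, 3.14].

## Interface

Orientations are given as a unit quaternion [w, x, y, z].
In Python, from cell import bot gives the robot as it stands. Calls block until the motion is done:
- bot.move_pose(position, orientation): joint-space move of the TCP to a pose.
- bot.move_linear(position, speed=0.15, rotation=None, until_force=None): straight line of the TCP; rotation=None keeps the orientation; speed is the mean speed in m/s. With until_force (N) it stops when the force on the tool has changed by that much, and returns True; else False.
- bot.goto_joints(angles): joint-space move.
- bot.set_gripper(opening, grasp_force=None): opening from 0.0 (shut) to 1.0 (fully open); grasp_force is the grip in N (None keeps the last); returns when the fingers have stopped.
- bot.wait(seconds).
- bot.solve_ik(position, orientation): joint angles nearest the present ones, or None.
- bot.camera(name): name is "scene" or "side" or "wrist"; returns the picture (400x640x3 uint8, red, green, blue); there is no depth.
- bot.calibration(name): a dict with "mtx" (3x3 intrinsics, pixels), "extrinsics" (4x4, takes a point from world to camera coordinates); the wrist camera has in their place "hand_eye" (4x4, takes a point from camera to tool coordinates, whose origin is the TCP and whose axes are the flange's). Camera axes: x right, y down, z forward; pixel columns grow to the right and rows downward; lengths in m; the calibration is good to about 2 mm. A picture is of the moment at which its call begins: read the wrist's pose just before it. calibration takes no time and is no camera call.
A pose or a line that the arm cannot do raises bot.PlanningError and nothing moves.
- bot.close_job(): hands the job in; it is judged then, once.
Trained networks look in the newest picture that a camera, given by its name, has taken for a name from the list of things; names that differ only in an ending like _2 or _b are one class to them, and where a whole thing is asked for, a point or a joint stands for the part that bears it (a point fixed in the world has none). Each returns a list of dicts, best first, with "confidence" (0 to 1); they miss things now and then, are a little off and sometimes report something else, mostly with a low value. They report only what shows in the picture. A call takes as long as a camera call.
- bot.search_frame(camera, thing): "bbox" ([left, top, width, height] in pixels, round what is visible of it).
Readings, each from a call of its own:
- bot.read_clock(): time.
- bot.read_joint_positions(): joint angles.
- bot.read_joint_vel(): joint speeds.
- bot.read_joint_efforts(): joint torques, N m.
- bot.read_position(): TCP position.
- bot.read_tool_rot(): TCP orientation.
- bot.read_ft_force(): force on the tool from outside, world axes, zero at the start.
- bot.read_moment(): the same for the moment, N m.
- bot.read_gripper_width(): opening from 0.0 (shut) to 1.0 (fully open).
- bot.read_finger_force(): force on a finger pad.
Only numpy, scipy, OpenCV 4.12 (cv2) and the standard library are available. Lean on these libraries where they do the work, as an engineer would, in place of code of your own. Each camera call takes 0.05 s, during which the arm holds its last target. There are 200 camera calls.

## Task

The sliding stop on the display rail is ratcheted up against the row of jars. With the fingertips press its release plate down and, keeping it pressed, push the stop fully back along its bar against the end block, so that more jars will fit; then let the release spring up and move clear. Do not grip or lift anything, and leave the jars and everything else on the counter standing where they are.

Things in the scene. Friction and masses are not known exactly. Their poses are not given: they have to be found in the camera images.
- rail: Display rail fixed to the counter: wooden board 150 mm wide (its x), 430 mm long (its y, from -205 to +225 mm), 12 mm thick, with a fixed aluminium end plate at y = -185 mm (the jar end), a steel bar along y at x = +50 mm with ratchet teeth on its underside, and a dark steel end block whose near face is at y = +206 mm. The origin is on the counter (underside of the board), z up. The sliding stop opens towards +y.
- stop (a joint): Position of the sliding stop along the bar in m; grows as the stop moves along the rail's +y, away from the row jars. 0.165 = fully back at its end of travel (against the end block); starts between 0 and 0.06. The aluminium stop weighs 0.35 kg and slides with about 2.5 N of friction. Unless the release is held down the ratchet locks it against moving to +y (play up to 8 mm); towards the jars it can click along.
- release (a joint): Travel of the release plate in m, 0 = up, 0.009 = fully down. Sprung: 2 N to start, 3.9 N at 5 mm, 5.3 N fully down. The ratchet is free only while it is pressed more than 5.5 mm, so it must be kept down while the stop is pushed back; it springs up when let go. It rides on the stop; it may stay up to 5 mm down while its pawl rides over a tooth.
- release_top (a point): Centre of the top of the release plate: plain dark steel plate 60 mm (rail x) by 46 mm (rail y), its top 74 mm above the counter when up. It lies in the middle of the sliding stop, between two upright aluminium plates whose inner faces are 33 mm from this point along rail -y (the jaw plate facing the jars, 95 mm wide, top 98 mm above the counter) and along rail +y (the push lug). The space between them is open above and at both sides.
- stop_lug (a point): Top edge of the push lug, at the middle of its inner face (the face that looks to rail -y and the release plate). The lug is an upright aluminium plate on the stop, 70 mm wide (rail x), 6 mm thick, top 106 mm above the counter; pushing on this inner face to rail +y drives the stop back.
- row_jar_a_mid (a point): First jar of the row, on the board beside the fixed end plate: closed glass jar, 60 mm across, 85 mm tall, steel lid; this point is on its axis, 42.5 mm above its underside. Leave it standing.
- row_jar_b_mid (a point): Second jar of the row, on the board nearest the sliding stop: closed glass jar, 60 mm across, 85 mm tall, steel lid; this point is on its axis, 42.5 mm above its underside. Leave it standing.
- spare_jar_a_mid (a point): Spare jar on the counter on the rail's -x side: closed glass jar, 60 mm across, 85 mm tall, steel lid; this point is on its axis, 42.5 mm above its underside.
- spare_jar_b_mid (a point): Other spare jar on the counter on the rail's -x side: closed glass jar, 60 mm across, 85 mm tall, steel lid; this point is on its axis, 42.5 mm above its underside.
- oil_bottle_mid (a point): Amber bottle, 58 mm across, 190 mm tall, on the counter on the rail's +x side; this point is on its axis half-way up.
- tasting_cup_mid (a point): White cup, 70 mm across, 55 mm tall, on the rail's +x side; this point is on its axis half-way up.
- tin_mid (a point): Low tin, 72 mm across, 55 mm tall, on the rail's +x side; this point is on its axis half-way up.
- spoon_grip (a point): Wooden-handled spoon, 170 mm long, lying on the counter on the rail's -x side; this point is on its handle.

How it is judged:
On the way, in this order (a step that is already met when the one before it is completed fails the run):
1. the release plate is pressed down while the stop is still near the jars (value of joint release above 0.0055 m and value of joint stop below 0.075 m and contact force between the fingers and release above 1 N), for 0.05 s.
2. the stop has been pushed fully back (value of joint stop above 0.158 m), for 0.1 s.
At the end, for the whole second after the job is handed in: The stop is within 7 mm of its full travel (joint above 0.158 m) and at rest, the release has sprung up (less than 3 mm down), the two row jars stand upright within 20 mm of where they were, and all the other loose things are within 30 mm of where they were (value of joint stop above 0.158 m and value of joint release below 0.003 m and velocity of joint stop between -0.01 and 0.01 m/s and angle between each of row_jar_a_mid, row_jar_b_mid's own z axis and vertical below 0.1 rad and distance of each of row_jar_a_mid, row_jar_b_mid from where it was at the start of the episode below 0.02 m and distance of each of spare_jar_a_mid, spare_jar_b_mid, oil_bottle_mid, tasting_cup_mid, tin_mid, spoon_grip from where it was at the start of the episode below 0.03 m); the robot touches nothing.
It fails at once if a jar of the row is lifted, shoved more than 20 mm or tipped (distance of any of row_jar_a_mid, row_jar_b_mid from where it was at the start of the episode above 0.02 m or angle between any of row_jar_a_mid, row_jar_b_mid's own z axis and vertical above 0.35 rad).
It fails at once if another thing on the counter is lifted, carried or shoved more than 30 mm (distance of any of spare_jar_a_mid, spare_jar_b_mid, oil_bottle_mid, tasting_cup_mid, tin_mid, spoon_grip from where it was at the start of the episode above 0.03 m).
It also fails if it takes over 35 s, if anything falls off the work surface, if the arm or the gripper's body presses on something with over 40 N, if the wrist force passes 120 N, or if a joint passes its speed limit or range.

## Working session

There is one attempt and no reset: what is moved stays moved. The work goes in short steps, each a Python script; the robot and the scene stay as the last script left them, time stands still between calls to the robot, and variables do not carry over. Pictures are saved under pics/ and viewed, at most 10 in all, crops included, and the job is handed in when it is done.

```bash
mkdir -p pics; ls; python3 - <<'E'
from cell import bot
import cv2,numpy as np
for c in ["scene","side","wrist"]:
    im=bot.camera(c); cv2.imwrite(f"pics/{c}0.png",im[:,:,::-1])
    k=bot.calibration(c); print(c,{a:np.round(b,3).tolist() for a,b in k.items() if a in("mtx","extrinsics","hand_eye")})
    for t in ["release_top","stop_lug","rail","row_jar_a_mid","stop"]:
        try: print(t,[(d["bbox"],round(d["confidence"],2)) for d in bot.search_frame(c,t)][:3])
        except Exception as e: print(t,e)
print(bot.read_tool_rot(),bot.read_position(),bot.read_clock())
E
```

```text
pics
scene {'mtx': [[423.374, 0.0, 314.582], [0.0, 423.374, 204.548], [0.0, 0.0, 1.0]], 'extrinsics': [[-0.584, 0.812, -0.017, 0.357], [0.601, 0.418, -0.682, -0.272], [-0.546, -0.409, -0.731, 1.226], [0.0, 0.0, 0.0, 1.0]]}
release_top [([321.5, 194.9, 22.8, 47.6], 0.66)]
stop_lug [([304.5, 174.7, 54.5, 64.5], 0.92)]
rail [([233.8, 157.6, 202.6, 114.3], 0.98)]
row_jar_a_mid [([250.9, 160.4, 30.3, 49.2], 0.95)]
stop [([305.2, 172.4, 53.7, 67.3], 0.97), ([233.0, 160.7, 202.4, 111.1], 0.5), ([279.2, 168.4, 29.6, 46.0], 0.17)]
side {'mtx': [[438.449, 0.0, 318.401], [0.0, 438.449, 193.492], [0.0, 0.0, 1.0]], 'extrinsics': [[-0.754, -0.657, 0.008, 0.43], [-0.369, 0.413, -0.833, 0.327], [0.544, -0.631, -0.553, 0.492], [0.0, 0.0, 0.0, 1.0]]}
release_top [([302.3, 221.4, 54.1, 21.7], 0.53)]
stop_lug [([293.0, 204.7, 84.9, 74.1], 0.72)]
rail [([242.4, 167.5, 166.0, 206.8], 0.66)]
row_jar_a_mid [([364.0, 168.6, 28.8, 54.3], 0.65)]
stop [([295.8, 204.8, 82.7, 74.4], 0.75)]
wrist {'mtx': [[327.953, 0.0, 314.946], [0.0, 327.953, 205.177], [0.0, 0.0, 1.0]], 'hand_eye': [[-0.001, -0.961, -0.277, 0.07], [1.0, -0.001, -0.002, 0.001], [0.001, -0.277, 0.961, -0.177], [0.0, 0.0, 0.0, 1.0]]}
release_top [([267.0, 162.6, 99.1, 62.5], 0.68)]
stop_lug [([229.1, 137.9, 137.6, 123.5], 0.79), ([412.8, 233.6, 108.4, 93.9], 0.56)]
rail [([155.8, 1.2, 252.5, 367.4], 0.94)]
row_jar_a_mid [([297.3, 290.7, 57.2, 71.5], 0.91)]
stop [([229.2, 131.8, 141.9, 130.3], 0.78), ([359.4, 0.2, 88.9, 70.0], 0.67)]
[ 1.85596996e-05  7.07112499e-01  7.07101063e-01 -1.12576368e-06] [5.50012798e-01 4.74561879e-06 1.96492525e-01] 0.9
```

View pics/scene0.png

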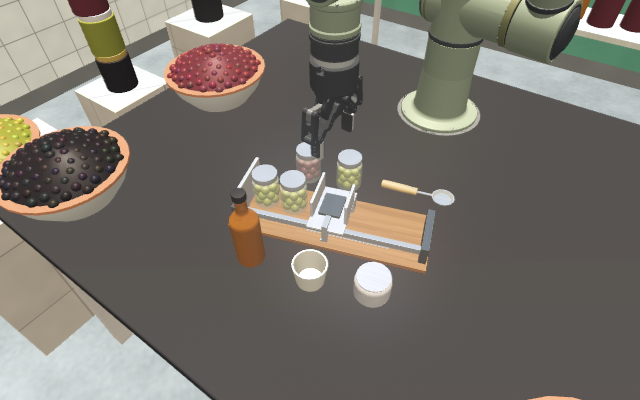

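View pics/wrist0.png

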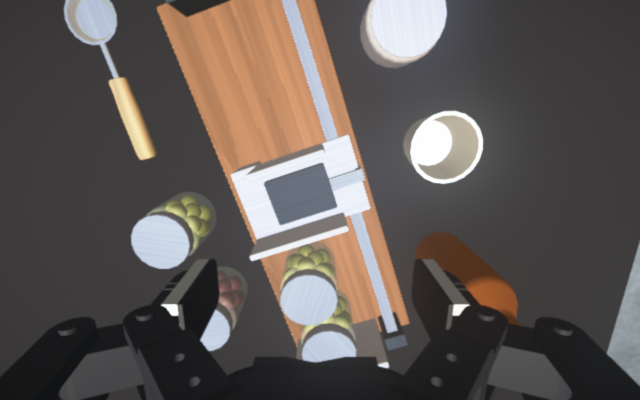

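View pics/side0.png

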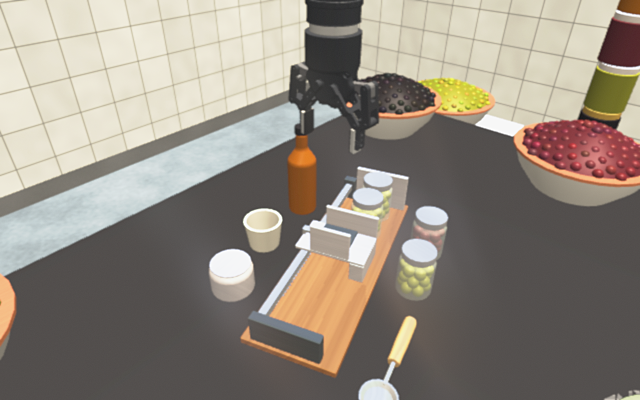

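The pictures show the rail running up and slightly left in the wrist view. The plate is near (300,193), the lug is just above it at about row 160, and the end block is at the top left. I'll rectify the wrist view to measure this.

```bash
cat > h.py <<'E'
from cell import bot
import cv2,numpy as np
from scipy.spatial.transform import Rotation as R
def pose():
    q=bot.read_tool_rot(); T=np.eye(4); T[:3,:3]=R.from_quat(np.roll(q,-1)).as_matrix(); T[:3,3]=bot.read_position(); return T
def H_plane(z,T,k):  # world (x,y,1) on plane z -> pixel
    E=np.linalg.inv(T@k["hand_eye"]); P=k["mtx"]@E[:3]
    return np.c_[P[:,0],P[:,1],P[:,2]*z+P[:,3]]
def topview(im,z,T,k,x0=.4,y1=.3,s=1500,w=600,h=600):
    A=np.array([[1/s,0,x0],[0,-1/s,y1],[0,0,1]])
    return cv2.warpPerspective(im,H_plane(z,T,k)@A,(w,h),flags=cv2.WARP_INVERSE_MAP|cv2.INTER_LINEAR),A
def plate(im,T,k,guess):
    tv,A=topview(im,.074,T,k)
    dark=(tv.max(2)<95).astype(np.uint8); dark=cv2.morphologyEx(dark,cv2.MORPH_OPEN,np.ones((9,9)))
    g=np.linalg.inv(A)@[*guess,1]
    n,l,st,c=cv2.connectedComponentsWithStats(dark)
    i=l[int(g[1]),int(g[0])]
    m=(l==i).astype(np.uint8); cn=max(cv2.findContours(m,0,2)[0],key=cv2.contourArea)
    r=cv2.minAreaRect(cn); B=(A@np.c_[cv2.boxPoints(r),np.ones(4)].T)[:2].T
    return i,(A@[*r[0],1])[:2],np.array(r[1])/1500,r[2],B,tv
E
python3 - <<'E'
from h import *
T=pose(); im=bot.camera("wrist"); k=bot.calibration("wrist")
g=np.linalg.inv(H_plane(.074,T,k))@[300,193,1]; g=g[:2]/g[2]; print("guess",g)
i,c,sz,a,B,tv=plate(im,T,k,g); print(i,c,sz,a,B)
for p in B: pass
# board yaw from edges at z=.012
Hi=np.linalg.inv(H_plane(.012,T,k)); f=lambda u,v:(lambda q:q[:2]/q[2])(Hi@[u,v,1])
for e in [((165,20),(222,150)),((318,10),(360,150)),((360,150),(406,318))]:
    p,q=map(lambda x:f(*x),e); print(p,q,np.degrees(np.arctan2(*(p-q)[::-1]))-90)
tv,_=topview(im,.074,T,k); cv2.imwrite("pics/tv0.png",tv[:,:,::-1])
ks=bot.calibration
for t,z in [("oil_bottle_mid",.095),("spare_jar_a_mid",.0425)]:
    print(t,[d["bbox"] for d in bot.search_frame("wrist",t)])
E
```

```text
guess [ 0.53664916 -0.00440399]
0 [0.52377055 0.02484631] [0.30574591 0.13493664] 71.74810791015625 [[ 0.41181758  0.14889729]
 [ 0.53996537  0.1911588 ]
 [ 0.63572351 -0.09920467]
 [ 0.50757572 -0.14146619]]
[0.40294954 0.15605929] [0.44901903 0.02872484] 19.890078156457093
[0.55385258 0.16455875] [0.59991707 0.02852684] 18.70764282168284
[0.59991707 0.02852684] [ 0.66617308 -0.18364864] 17.34201122388285
oil_bottle_mid [[413.7, 229.2, 107.3, 96.5]]
spare_jar_a_mid [[266.5, 164.4, 98.8, 57.2], [228.0, 136.2, 141.6, 124.9]]
```

View pics/tv0.png

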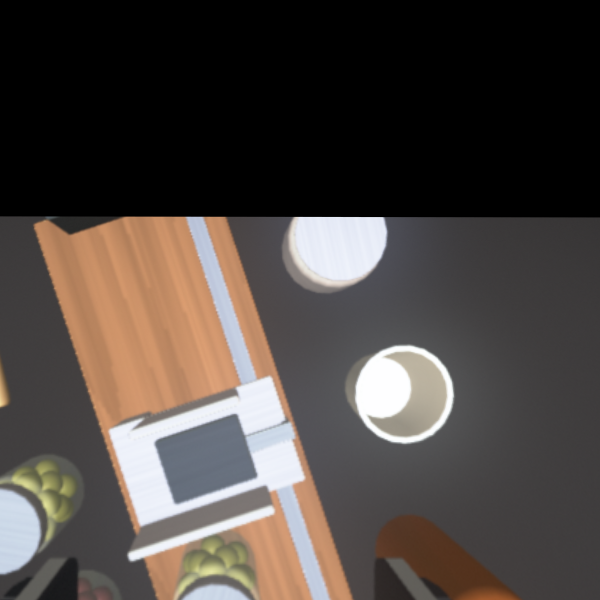

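The rectified view shows the plate corners at (157,441), (238,415), (257,478) and (177,502). That puts the plate centre at about (0.538, -0.006) with a yaw of about 18°. I'll shut the fingers, hover there and check.

```bash
cat >> h.py <<'E'
YAW=np.radians(18); U=np.array([-np.sin(YAW),np.cos(YAW),0]); V=np.array([np.cos(YAW),np.sin(YAW),0])
Q=np.roll((R.from_euler("z",YAW)*R.from_quat([.70710678,.70710678,0,0])).as_quat(),1)
E
python3 - <<'E'
from h import *
bot.set_gripper(0.0)
C=np.array([.538,-.006,0]); p=C+.012*U
bot.move_pose((p+[0,0,.135]).tolist(),Q.tolist())
T=pose(); im=bot.camera("wrist"); k=bot.calibration("wrist")
cv2.imwrite("pics/w1.png",im[:,:,::-1])
im2=bot.camera("side"); cv2.imwrite("pics/s1.png",cv2.resize(im2[100:340,200:460],None,fx=2.3,fy=2.3)[:,:,::-1])
H=H_plane(.074,T,k); q=[H@[*(C+a*V*.03+b*U*.023)[:2],1] for a,b in [(1,1),(1,-1),(-1,-1),(-1,1)]]
print(T[:3,3],[np.round(x[:2]/x[2]) for x in q],bot.read_ft_force(),bot.read_clock(), bot.read_joint_positions())
E
```

```text
[0.53378308 0.0055159  0.13492032] [array([355., 193.]), array([353., 250.]), array([277., 250.]), array([275., 193.])] [ 0.81735077 -0.2023872  -0.40894437] 2.3083 [-1.28144568e-01  3.46542224e-01 -3.24984949e-01  8.96118415e-01
 -6.39894717e-05  1.13070938e+00]
```

View pics/w1.png

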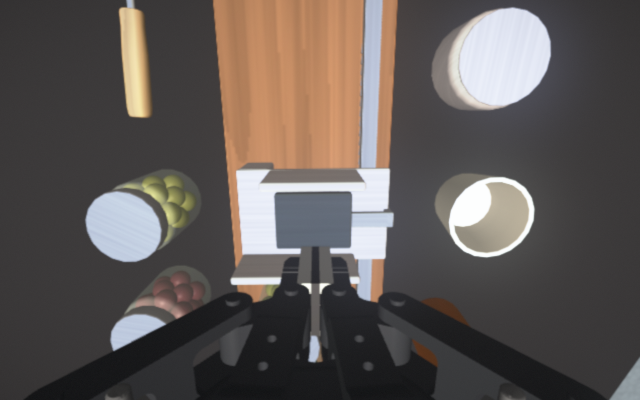

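View pics/s1.png

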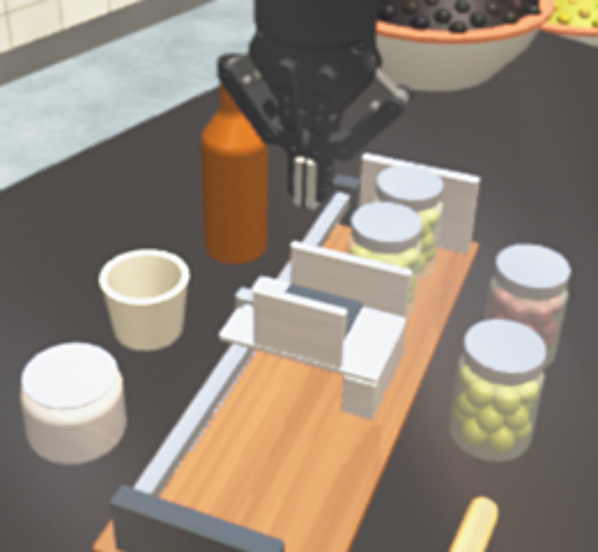

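The predicted plate corners match the picture (columns 276–352, rows 193–250), and the fingers are lined up over the slot. The bottle is well behind the gripper. Now press and push.

```bash
python3 - <<'E'
from h import *
def st(m): print(m,np.round(bot.read_position(),4),np.round(bot.read_ft_force(),2),round(bot.read_clock(),2))
C=np.array([.538,-.006,0]); p=C+.012*U
st("0"); bot.move_linear((p+[0,0,.085]).tolist(),speed=.08); st("hover")
r=bot.move_linear((p+[0,0,.0665]).tolist(),speed=.03,until_force=12); st(f"pressed {r}")
bot.wait(.2)
z=.0665
r=bot.move_linear((p+U*.012+[0,0,z]).tolist(),speed=.03,until_force=15); st(f"to lug {r}")
E
```

```text
0 [0.5362 0.0051 0.1368] [ 0.82 -0.2  -0.41] 2.31
hover [0.5347 0.0053 0.0854] [ 0.24  0.19 -0.35] 3.08
pressed False [0.5343 0.0054 0.0665] [ 0.61 -0.64  0.32] 3.85
to lug False [0.5305 0.0171 0.0666] [0.52 0.33 0.36] 4.6
```

There is no force reading, so I'll look before going on.

```bash
python3 - <<'E'
from h import *
im=bot.camera("wrist"); a=cv2.resize(im[130:330,200:440],None,fx=1.6,fy=1.6)
b=bot.camera("side"); b=cv2.resize(b[130:330,220:460],None,fx=1.6,fy=1.6)
cv2.imwrite("pics/c2.png",np.hstack([a,b])[:,:,::-1])
print(bot.read_gripper_width(),bot.read_finger_force(),bot.read_joint_efforts())
for _ in range(4): bot.wait(.05);print(np.round(bot.read_ft_force(),2),np.round(bot.read_position(),4))
E
```

```text
-1.9893667040094503e-05 0.0 [ 4.68657981e-02 -4.47868180e+01  2.19527721e+01 -5.29456709e-03
 -1.82312648e-03  9.77147494e-06]
[-0.37  0.23 -0.93] [0.5305 0.017  0.0665]
[ 0.13  0.11 -0.3 ] [0.5305 0.0169 0.0664]
[ 0.51 -0.64 -0.49] [0.5305 0.0169 0.0665]
[0.15 0.15 0.22] [0.5306 0.0169 0.0665]
```

View pics/c2.png

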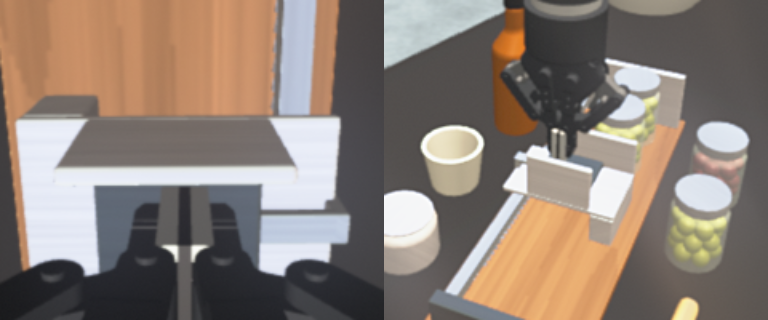

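The fingers sit in the slot but are not touching yet. I'll descend further under force guard.

```bash
python3 - <<'E'
from h import *
def st(m): print(m,np.round(bot.read_position(),4),np.round(np.mean([bot.read_ft_force() for _ in range(5)],0),2),round(bot.read_clock(),2))
p=np.array([.538,-.006,0])+.020*U
bot.move_linear((p+[0,0,.0665]).tolist(),speed=.03)
for z in np.arange(.0645,.053,-.002):
    r=bot.move_linear((p+[0,0,z]).tolist(),speed=.02,until_force=6); bot.wait(.1); st(f"{z:.4f} {r}")
    f=np.mean([bot.read_ft_force() for _ in range(5)],0)
    if r or abs(f[2])>4.6: break
E
```

```text
0.0645 False [0.5318 0.0131 0.0645] [-0.01 -0.17  0.44] 5.53
0.0625 False [0.5318 0.0131 0.0625] [ 0.21  0.18 -0.35] 5.88
0.0605 False [0.5318 0.013  0.0605] [-0.97 -0.56  1.33] 6.23
0.0585 False [0.5318 0.013  0.0585] [ 0.12 -0.06 -0.63] 6.58
0.0565 False [0.5318 0.013  0.0565] [-0.29  1.04 -0.41] 6.93
0.0545 False [0.5318 0.013  0.0545] [ 0.03 -0.05  0.14] 7.28
```

```bash
python3 - <<'E'
from h import *
T=pose(); w=bot.camera("wrist").copy(); s=bot.camera("side").copy()
k=bot.calibration("wrist"); ks=bot.calibration("side")
def pr(E,M,P): c=E[:3]@np.r_[P,1]; c=M@c; return c[:2]/c[2]
pw=pr(np.linalg.inv(T@k["hand_eye"]),k["mtx"],T[:3,3]); ps=pr(ks["extrinsics"],ks["mtx"],T[:3,3])
C=np.array([.538,-.006,.074]); pc=pr(ks["extrinsics"],ks["mtx"],C)
print(pw,ps,pc,T[:3,3],T[:3,2],np.round(bot.read_joint_efforts(),2),bot.read_gripper_width())
a=cv2.resize(w[150:350,230:400],None,fx=2.3,fy=2.3); b=cv2.resize(s[180:295,270:385],(460,460),interpolation=2)
cv2.circle(a,(int((pw[0]-230)*2.3),int((pw[1]-150)*2.3)),3,(255,0,0),1)
cv2.circle(b,(int((ps[0]-270)*4),int((ps[1]-180)*4)),3,(255,0,0),1)
cv2.circle(b,(int((pc[0]-270)*4),int((pc[1]-180)*4)),3,(0,255,0),1)
cv2.imwrite("pics/c3.png",cv2.resize(np.hstack([a,b]) if a.shape[0]==b.shape[0] else a,None,fx=.9,fy=.9)[:,:,::-1])
E
```

```text
[313.83865392 236.34310161] [330.71521474 247.19929747] [335.31671184 231.3759766 ] [0.53178284 0.01302464 0.05445764] [-9.13506564e-05  1.78538500e-06 -9.99999996e-01] [  0.   -45.12  21.46   0.    -0.     0.  ] -0.002648769205234249
```

View pics/c3.png

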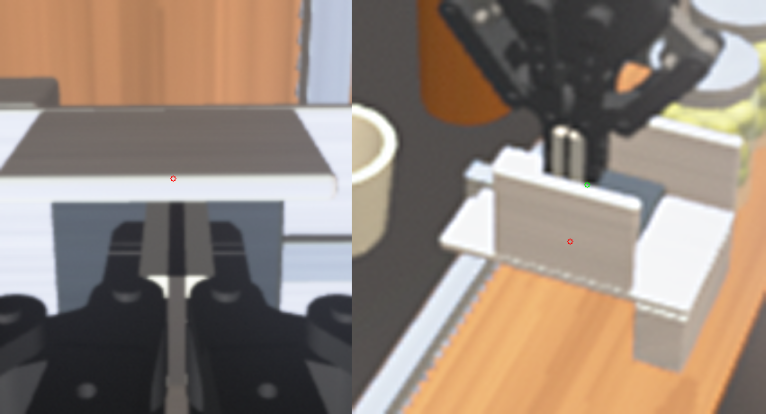

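Both views put the visible fingertips about 20–35 mm short of the reported TCP. In the hover side view the tip was at row 190, against about 206 predicted. That fits with feeling no contact, so I'll keep descending under guard and watch for the spring's force profile.

```bash
python3 - <<'E'
from h import *
def F(): 
    o=[]
    for _ in range(10): o.append(bot.read_ft_force()); bot.wait(.01)
    return np.mean(o,0)
p=np.array([.538,-.006,0])+.020*U
for z in np.arange(.0525,.030,-.0015):
    r=bot.move_linear((p+[0,0,z]).tolist(),speed=.03,until_force=9); f=F()
    print(f"{z:.4f} {r}",np.round(bot.read_position(),4),np.round(f,2),round(bot.read_clock(),2))
    if r or f[2]>4.8: break
E
```

```text
0.0525 False [0.5318 0.013  0.0524] [ 0.11 -0.22 -0.04] 7.72
0.0510 False [0.5318 0.013  0.051 ] [-0.09 -0.02 -0.19] 8.05
0.0495 False [0.5318 0.013  0.0495] [ 0.03 -0.3  -0.11] 8.38
0.0480 False [0.5318 0.013  0.048 ] [ 0.08  0.09 -0.01] 8.72
0.0465 False [0.5318 0.013  0.0465] [-0.   -0.04 -0.02] 9.05
0.0450 False [0.5318 0.013  0.045 ] [ 0.12 -0.   -0.  ] 9.38
0.0435 False [0.5318 0.013  0.0435] [ 0.    0.42 -0.04] 9.72
0.0420 False [0.5318 0.013  0.0419] [-0.12  0.25 -0.3 ] 10.05
0.0405 False [0.5318 0.013  0.0405] [0.28 0.08 0.01] 10.38
0.0390 False [0.5318 0.013  0.039 ] [-0.13  0.13  0.14] 10.72
0.0375 False [0.5321 0.013  0.0377] [-0.07 -0.11  2.05] 11.05
0.0360 False [0.5321 0.013  0.0361] [0.2  0.13 2.58] 11.38
0.0345 False [0.532  0.013  0.0346] [ 0.66 -0.29  2.8 ] 11.72
0.0330 False [0.5321 0.013  0.0331] [ 0.83 -0.2   3.8 ] 12.05
0.0315 False [0.532  0.013  0.0316] [1.13 0.07 4.46] 12.38
```

Contact came at a reported z of 0.038, with exactly the spring's profile (2 N, then about 0.37 N/mm). Now press to about 8 mm and push back.

```bash
python3 - <<'E'
from h import *
def F(): 
    o=[]
    for _ in range(8): o.append(bot.read_ft_force()); bot.wait(.01)
    return np.mean(o,0)
def st(m):
    f=F(); q=bot.read_position(); print(m,np.round(q,4),"rail x,y,z force",np.round([f@V,f@U,f[2]],2),"along",round(float((q-C)@U),4),round(bot.read_clock(),2))
C=np.array([.538,-.006,0]); z=np.array([0,0,.0297])
bot.move_linear((C+.020*U+z).tolist(),speed=.03,until_force=9); st("pressed"); bot.wait(.1)
for d in (.035,.08,.13,.215):
    r=bot.move_linear((C+d*U+z).tolist(),speed=.06,until_force=14); st(f"{d} {r}")
    if r: break
E
```

```text
pressed [0.5321 0.013  0.0302] rail x,y,z force [0.36 0.13 7.7 ] along 0.0199 12.7
0.035 False [0.5273 0.0275 0.0302] rail x,y,z force [-0.13  0.62  8.29] along 0.0351 13.27
0.08 False [0.5132 0.0698 0.0301] rail x,y,z force [-0.78 -0.4   9.06] along 0.0798 14.23
0.13 False [0.4974 0.1172 0.0301] rail x,y,z force [-1.63 -0.76  9.79] along 0.1297 15.28
0.215 True [0.4845 0.1568 0.0303] rail x,y,z force [-0.49 -3.35  4.38] along 0.1714 16.18
```

```bash
python3 - <<'E'
from h import *
def F(): 
    o=[]
    for _ in range(8): o.append(bot.read_ft_force()); bot.wait(.01)
    return np.mean(o,0)
def st(m):
    f=F(); q=bot.read_position(); print(m,np.round(q,4),"rail x,y,z force",np.round([f@V,f@U,f[2]],2),"along",round(float((q-C)@U),4),round(bot.read_clock(),2))
C=np.array([.538,-.006,0]); z=np.array([0,0,.0300])
st("now")
r=bot.move_linear((C+.176*U+z).tolist(),speed=.02,until_force=14); bot.wait(.2); st(f"again {r}")
a=bot.camera("side"); b=bot.camera("scene")
cv2.imwrite("pics/c4.png",np.hstack([cv2.resize(a[150:370,210:430],(400,400)),cv2.resize(b[130:290,220:450],(575,400))[:,:400]])[:,:,::-1])
E
```

```text
now [0.4845 0.1568 0.0302] rail x,y,z force [-0.53 -2.89  4.09] along 0.1714 16.25
again True [0.4847 0.1562 0.0304] rail x,y,z force [-0.91 -1.32  4.63] along 0.1708 16.75
```

View pics/c4.png

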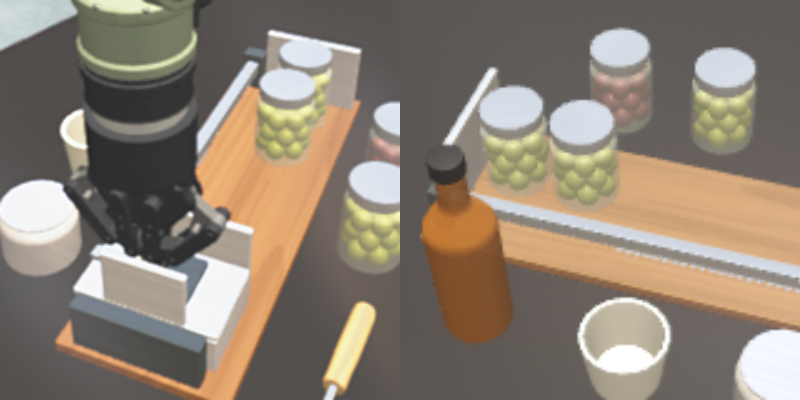

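The stop is against the end block and the jars are standing. Lift straight up and check.

```bash
python3 - <<'E'
from h import *
q=bot.read_position()
for z,v in ((.045,.03),(.20,.1)):
    bot.move_linear([q[0],q[1],z],speed=v); print(z,np.round(bot.read_ft_force(),2))
bot.wait(.3)
a=bot.camera("side"); w=bot.camera("wrist")
cv2.imwrite("pics/c5.png",np.hstack([cv2.resize(a[150:370,210:430],(400,400)),cv2.resize(w[:,120:520],(400,400))])[:,:,::-1])
print(bot.read_clock())
E
```

```text
0.045 [ 0.99 -0.34  0.26]
0.2 [-0.27  0.55 -0.65]
19.5833
```

View pics/c5.png

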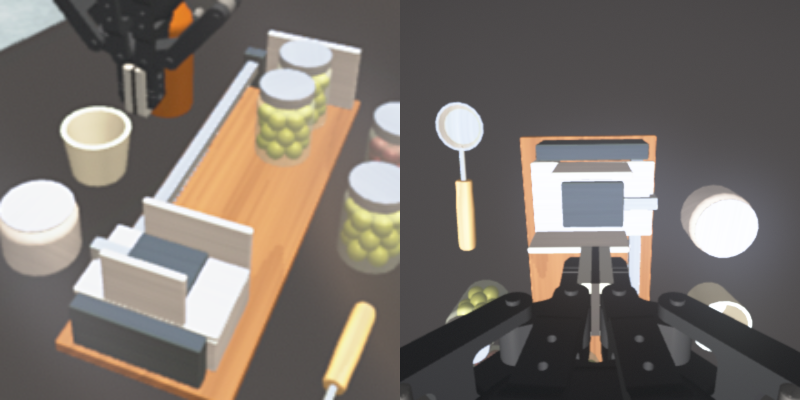

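The stop is flush against the end block, the plate is back up, everything else is in place and the arm is clear.

```bash
python3 -c "
from cell import bot
print(bot.close_job())"
```

```text
the job is handed in; nothing more can be done
None
```

I pressed the release, pushed the stop back against the end block, let the release spring up and moved clear; the last pictures showed the jars and everything else in view in place, and the job is handed in (no verdict was returned).

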